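# Point out the longest objective

## Robot

A 6-joint arm with a two-finger parallel gripper is mounted at the origin on the work surface. World frame = base frame: x ahead of the robot, y to its left, z up, the work surface at z = 0. Lengths are in mm, angles in rad, forces in N, time in s.
With the tool pointing down it reaches from about 250 to 850 mm from the base axis. Payload 12.5 kg.
Tool frame: the origin (TCP) lies between the finger pads, 19 mm behind the fingertips; this is the grasp point; z points along the fingers, y is the line along which they close (so a half turn about z gives the same grasp; the last joint's range is limited). The gripper opens to 93 mm and grips with 3 to 60 N. Pads are 15 mm wide; open, the fingers measure 128 mm over their backs; the gripper's body (75 mm by 188 mm) begins 65 mm behind the grasp point.
Start: joints at [1.201, 0.351, 1.652, -0, 1.139, -0.085], TCP at [154.499, 527.839, 237.433] pointing down, gripper open.
Joint ranges: [-2.75, 2.75], [-0.79, 2.1], [0.01, 2.65], [-1.57, 4.71], [0.07, 3.14], [-2.87, 2.87]. Speed limits (rad/s): [2.22, 2.22, 2.79, 3.14, 3.14, 3.14].

## Interface

Orientations are given as a rotation vector (axis times angle).
In Python, from cell import env gives the robot as it stands. Calls block until the motion is done:
- env.move_pose(position, orientation): joint-space move of the TCP to a pose.
- env.move_linear(position, ori=None, rate=150): straight line of the TCP; ori=None keeps the orientation; rate is the mean speed in mm/s.
- env.move_j(angles): joint-space move.
- env.set_gripper(opening, effort=None): finger opening in mm; effort is the grip in N (None keeps the last); returns when the fingers have stopped.
- env.hold(seconds).
- env.ik(position, orientation): joint angles nearest the present ones, or None.
- env.state(): the state.
- env.capture(name): name is "scene" or "top" or "wrist"; returns the picture (420x560x3 uint8, red, green, blue); there is no depth.
- env.camera_params(name): a dict with "camera_matrix" (3x3 intrinsics, pixels), "dist_coeffs" ([k1, k2, p1, p2, k3] as OpenCV has them; the pictures are not rectified), "R" (3x3) and "t" (3): a world point X has camera coordinates R X + t; the wrist camera has in their place "tool_from_camera" (4x4, takes a point from camera to tool coordinates, whose origin is the TCP and whose axes are the flange's). Camera axes: x right, y down, z forward; pixel columns grow to the right and rows downward; lengths in mm; the calibration is good to about 2 mm. A picture is of the moment at which its call begins: read the wrist's pose just before it. camera_params takes no time and is no camera call.
A pose or a line that the arm cannot do raises env.PlanningError and nothing moves.
- env.sign_off(): hands the job in; it is judged then, once.
The state is a dict: "time": time; "qpos": joint angles; "dq": joint speeds; "joint_torque": joint torques, N m; "position": TCP position; "tool_rot": TCP orientation; "wrist_force": force on the tool from outside, world axes, zero at the start; "ft_torque": the same for the moment, N m; "gripper_width": finger opening in mm; "grasp_force": force on a finger pad.
Only numpy, scipy, OpenCV 4.12 (cv2) and the standard library are available. Lean on these libraries where they do the work, as an engineer would, in place of code of your own. Each camera call takes 0.05 s, during which the arm holds its last target. There are 200 camera calls.

## Task

A colleague wants to fit the longest of the microscope objectives kept in the grey objective case. With your fingertips push the case's clear sliding cover fully open, then point straight down at the longest objective: fingertips about two centimetres above its front lens, centred over it, touching none of the optics and lifting nothing out. Keep pointing there for at least two seconds, and finish still pointing at it, so that the colleague sees which one to take; leave the things lying around the case where they are.

Things in the scene. Friction and masses are not known exactly. Their poses are not given: they have to be found in the camera images.
- case: grey objective case, fixed, 170 mm (x) by 190 (y), 100 high to its two side rails; origin at the centre of its underside, z up; x is the way the cover opens, away from the robot (yaw within 0.45 rad of the world's). Front (-x) and rear walls end at z = 91 mm
- well_plate (a point): centre of the top of the black plate inside the case, 20 mm above the case's origin, same axes. Six wells, rows at x = -42 and 2 mm, columns at y = -48, 0, 48 mm, hold five objectives and a flat dust plug in any order; two larger wells at x = 50, y = -32 and 32 mm hold an eyepiece each
- cover (a joint): how far the cover is open, m: 0 shut, 0.145 fully open at its stop; starts between 0 and 0.03. A clear plate 170 by 177 by 3 mm, underside 92.5 mm above the bench, in rails: it slides in the case's +x only, cannot lift, takes 1 to 2 N and stays where it is left
- cover_pull (a point): centre of the robot-side (-x) face of the upright aluminium strip on the cover's front edge, to push on with closed fingers: 80 mm wide (y), 20 high, 2 thick. Its top is 10 mm above, the cover's upper side 9.5 mm below this point. Moves with the cover; axes as the case. Fingertips kept 3 to 12 mm above the cover's upper side clear the front wall and all optics as they push
- objective_long: microscope objective, bare metal, thread down in its well, lens up; origin on its axis at the bottom of the thread (5 mm below the plate it sits on), z up; the longest one: 67 mm long with the 5 mm thread, 27 mm diameter, tapering to a slim 15 mm nose
- long_lens (a point): centre of the upward front lens of the longest objective, 67 mm above its origin, 82 mm above the bench; its z is up. Pointing at it means the tool point (TCP) within 15 mm of the vertical through here and 23 to 65 mm above it
- objective_b: microscope objective, bare metal, thread down in its well, lens up; origin on its axis at the bottom of the thread (5 mm below the plate it sits on), z up; 53 mm long, tapered nose
- objective_c: microscope objective, bare metal, thread down in its well, lens up; origin on its axis at the bottom of the thread (5 mm below the plate it sits on), z up; 47 mm long
- objective_d: microscope objective, bare metal, thread down in its well, lens up; origin on its axis at the bottom of the thread (5 mm below the plate it sits on), z up; 39 mm long
- objective_e: microscope objective, bare metal, thread down in its well, lens up; origin on its axis at the bottom of the thread (5 mm below the plate it sits on), z up; 31 mm long, squat with a broad lens
- dust_plug: flat black plastic plug in a well, 27 mm diameter, 12 mm high of which 5 in the well; origin at its bottom centre
- eyepiece_a: black eyepiece standing in a rear well, 40 mm diameter, 45 mm high; origin at its bottom centre
- eyepiece_b: the other eyepiece, the same
- duster: spray duster can, 66 mm diameter, 205 high, standing to the left (+y) of the case; origin at its bottom centre
- tub: round lidded tub, 90 mm diameter, 60 high, to the right (-y) of the case; origin at its bottom centre
- screwdriver: red-handled screwdriver, 170 mm long, lying on the bench to the left (+y) of the case; origin under its middle, x along it

How it is judged:
By the outcome, as a careful person would: the job done as asked, in the order asked, and still so for the second after the job is handed in, with the robot touching nothing.
It also fails if it takes over 38 s, if anything falls off the work surface, if the arm or the gripper's body presses on something with over 40 N, if the wrist force passes 120 N, or if a joint passes its speed limit or range.

## Working session

There is one attempt and no reset: what is moved stays moved. The work goes in short steps, each a Python script; the robot and the scene stay as the last script left them, time stands still between calls to the robot, and variables do not carry over. Pictures are saved under pics/ and viewed, at most 10 in all, crops included, and the job is handed in when it is done.

```bash
mkdir -p pics; ls
python3 - <<'E'
from cell import env
import cv2,numpy as np
for n in("top","scene"):
    cv2.imwrite(f"pics/{n}0.png",env.capture(n)[:,:,::-1]); p=env.camera_params(n); print(n,{k:np.round(v,3).tolist() for k,v in p.items()})
print(np.round(env.camera_params("wrist")["tool_from_camera"],3).tolist(),env.state()["tool_rot"],env.state()["time"])
E
```

```text
pics
top {'camera_matrix': [[439.39, 0.0, 277.389], [0.0, 439.39, 219.076], [0.0, 0.0, 1.0]], 'dist_coeffs': [-0.091, 0.0, 0.0, 0.0, 0.0], 'R': [[0.013, -1.0, -0.001], [-0.982, -0.013, -0.186], [0.186, 0.003, -0.983]], 't': [82.54, 631.812, 919.383]}
scene {'camera_matrix': [[456.555, 0.0, 277.07], [0.0, 456.555, 205.526], [0.0, 0.0, 1.0]], 'dist_coeffs': [-0.112, 0.0, 0.0, 0.0, 0.0], 'R': [[-0.322, 0.946, 0.016], [0.762, 0.269, -0.589], [-0.562, -0.178, -0.808]], 't': [107.122, -443.706, 1582.16]}
[[-0.0, -0.959, -0.282, 77.664], [1.0, -0.0, -0.001, -0.828], [0.001, -0.282, 0.959, -147.948], [0.0, 0.0, 0.0, 1.0]] [-4.45770477e-01 -3.10957447e+00  1.55317001e-03] 0.1
```

View pics/top0.png

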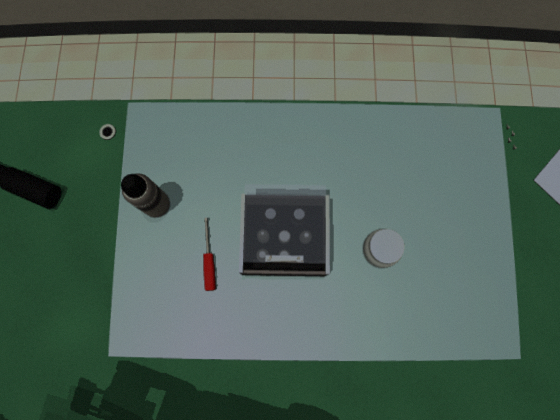

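View pics/scene0.png

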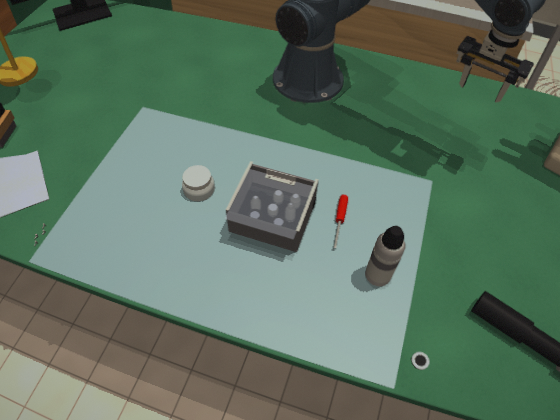

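The top view shows the case's rails at about columns 242–330 and rows 193–275, with the pull strip near (284,259). In the scene view, the case is at (272,207), and the tall nose stands in the +y part. Next I'll get a rough case centre and move the wrist camera over it.

```bash
cat > h.py <<'E'
from cell import env
import numpy as np,cv2
from scipy.spatial.transform import Rotation as Rot
def cam(n):
    p=env.camera_params(n); K=np.array(p["camera_matrix"]);d=np.array(p["dist_coeffs"])
    if n=="wrist":
        s=env.state(); T=np.eye(4);T[:3,:3]=Rot.from_rotvec(s["tool_rot"]).as_matrix();T[:3,3]=s["position"]
        W=np.linalg.inv(T@np.array(p["tool_from_camera"])); return K,d,W[:3,:3],W[:3,3]
    return K,d,np.array(p["R"]),np.array(p["t"])
def on_z(c,px,z):
    K,d,R,t=c; px=np.array(px,float).reshape(-1,1,2)
    u=cv2.undistortPoints(px,K,d)[:,0]; r=np.c_[u,np.ones(len(u))]@R; o=-R.T@t
    return o+r*((z-o[2])/r[:,2])[:,None]
def proj(c,X): return cv2.projectPoints(np.array(X,float).reshape(-1,3),cv2.Rodrigues(c[2])[0],c[3],c[0],c[1])[0][:,0]
def down(yaw): return (Rot.from_euler('z',yaw)*Rot.from_rotvec([0,-np.pi,0])).as_rotvec()
E
python3 - <<'E'
from h import *
c=cam("top")
X=on_z(c,[(244,194),(328,195),(242,273),(328,274)],100); print(X.round(1))
m=X.mean(0); 
env.move_pose([m[0]+17,m[1],320],down(0)); print(env.state()["qpos"],env.state()["time"])
c=cam("wrist"); cv2.imwrite("pics/w1.png",env.capture("wrist")[:,:,::-1]); np.save("w1.npy",np.array([*c[0].ravel(),*c[1],*c[2].ravel(),*c[3]]))
E
```

```text
[[677.2 163.3 100. ]
 [677.3 -18.  100. ]
 [507.4 162.9 100. ]
 [507.6 -16.7 100. ]]
[ 4.43348935e-02  4.03464505e-01  1.37051728e+00  1.19988405e-04
  1.36780179e+00 -1.52729116e+00] 2.4083
```

View pics/w1.png

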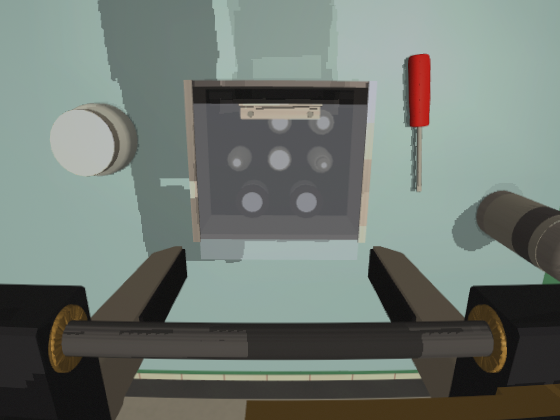

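The case is square to the image. Its rails are at columns ~190 and ~368, the pull is at (280,112), and tapered noses show near (237,162) and (322,165). I'll enlarge the view and project the wells for candidate lens heights.

Run:
```python
from h import *
a=np.load("w1.npy"); c=(a[:9].reshape(3,3),a[9:14],a[14:23].reshape(3,3),a[23:])
print("rails",on_z(c,[(187,81),(367,82),(194,241),(362,241)],100).round(1).tolist())
print("pull top",on_z(c,[(240,107),(321,107)],115).round(1).tolist())
im=cv2.imread("pics/w1.png")[75:245,180:380]
im=cv2.convertScaleAbs(cv2.resize(im,None,fx=3.5,fy=3.5,interpolation=cv2.INTER_CUBIC),alpha=1.3)
cv2.imwrite("pics/w1c.png",im)
cx,cy=592,73
for x in(-42,2):
  for y in(-48,0,48): print(x,y,[(h,((proj(c,[cx+x,cy+y,h])[0]-[180,75])*3.5).round().tolist()) for h in(20,82,68)])
```

```text
rails [[510.8, -16.3, 100.0], [511.7, 160.4, 100.0], [679.0, -19.7, 100.0], [678.9, 166.1, 100.0]]
pull top [[535.9, 36.8, 115.0], [535.8, 114.1, 115.0]]
-42 -48 [(20, [205.0, 150.0]), (82, [183.0, 159.0]), (68, [189.0, 157.0])]
-42 0 [(20, [342.0, 150.0]), (82, [343.0, 159.0]), (68, [343.0, 157.0])]
-42 48 [(20, [480.0, 150.0]), (82, [502.0, 159.0]), (68, [497.0, 157.0])]
2 -48 [(20, [208.0, 276.0]), (82, [188.0, 304.0]), (68, [193.0, 297.0])]
2 0 [(20, [342.0, 276.0]), (82, [343.0, 304.0]), (68, [342.0, 297.0])]
2 48 [(20, [477.0, 276.0]), (82, [497.0, 304.0]), (68, [492.0, 297.0])]
```

View pics/w1c.png

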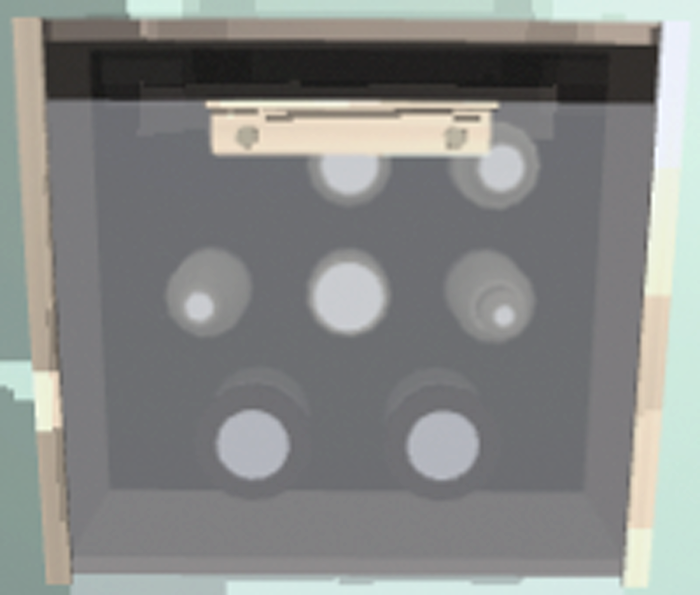

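The longest objective is the middle row at y = +48: its nose is stepped and slim, and its lens at crop (503,316) has the largest parallax. The left one (198,306) fits the 53 mm objective. The cover is about 27 mm open and yaw is about 0, so I'll push now.

Run:
```python
from h import *
a=np.load("w1.npy"); c=(a[:9].reshape(3,3),a[9:14],a[14:23].reshape(3,3),a[23:])
px=np.array([(503,316),(198,306)])/3.5+[180,75]
print(on_z(c,px,82).round(1),on_z(c,px,68).round(1))
env.set_gripper(0)
env.move_pose([503,74,200],down(0)); env.move_linear([503,74,122.5])
env.move_linear([635,74,122.5],rate=90)
f0=env.state()["wrist_force"];print(f0)
for x in np.arange(637,665,2):
    env.move_linear([x,74,122.5],rate=40); s=env.state(); print(x,np.round(s["position"],1),np.round(s["wrist_force"],1))
    if abs(s["wrist_force"][0])>8: break
print(env.state()["time"])
```

```text
[[597.7 122.9  82. ]
 [594.7  28.2  82. ]] [[600.1 124.7  68. ]
 [597.   26.6  68. ]]
[0.17431269 0.98054059 0.06968392]
637 [637.1  74.1 122.6] [0.3 0.5 0.3]
639 [639.2  74.  122.5] [ 0.6 -0.6  0.4]
641 [641.2  74.  122.5] [-0.6 -0.3 -0.5]
643 [643.2  74.  122.5] [-0.3 -0.9 -0.3]
645 [644.8  74.  122.5] [-2.8  0.3  1.1]
647 [645.1  74.  122.4] [-14.5  -0.5   9. ]
8.375
```

The push stalled at TCP x = 645, matching the stop expected near 646. I'll back off and verify from above.

Run:
```python
from h import *
env.move_linear([625,74,122.5],rate=100); env.move_linear([625,100,270],rate=150)
c=cam("wrist"); im=env.capture("wrist")[:,:,::-1]; cv2.imwrite("pics/w2.png",im); np.save("w2.npy",np.array([*c[0].ravel(),*c[1],*c[2].ravel(),*c[3]]))
c=cam("top"); cv2.imwrite("pics/t2.png",cv2.resize(env.capture("top")[130:320,80:430,::-1],None,fx=2,fy=2))
print(env.state()["time"])
```

```text
9.9917
```

View pics/w2.png

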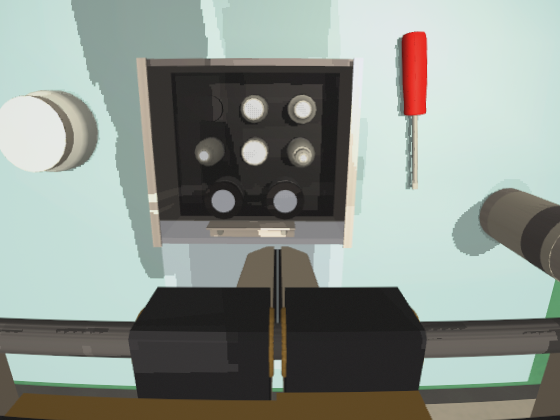

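The cover is open, with the pull at row ~230. The slim noses are at (302,155) and (203,156). I'll triangulate both against the first view.

Run:
```python
import cv2
im=cv2.imread("pics/w2.png")[50:250,135:365]
cv2.imwrite("pics/w2c.png",cv2.resize(im,None,fx=3,fy=3,interpolation=cv2.INTER_CUBIC))
```

```text
(no output)
```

View pics/w2c.png

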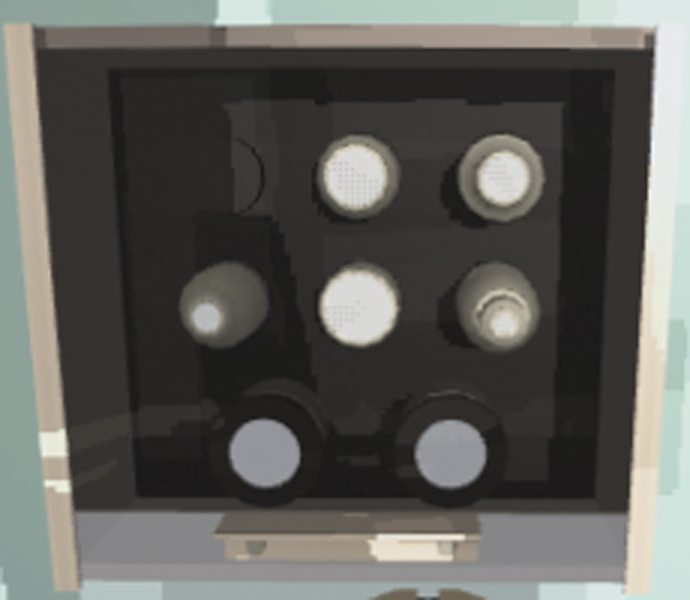

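Run:
```python
from h import *
def L(n):
    a=np.load(n); return a[:9].reshape(3,3),a[9:14],a[14:23].reshape(3,3),a[23:]
c1,c2=L("w1.npy"),L("w2.npy")
p1=np.array([(503,316),(198,306),(501,167)])/3.5+[180,75]; p2=np.array([(504,322),(206,317),(503,178)])/3+[135,50]
u=[cv2.undistortPoints(p.reshape(-1,1,2),c[0],c[1])[:,0].T for c,p in((c1,p1),(c2,p2))]
X=cv2.triangulatePoints(np.c_[c1[2],c1[3]],np.c_[c2[2],c2[3]],*u); print("tri",(X[:3]/X[3]).T.round(1))
for h in(82,68,62): print(h,on_z(c2,p2,h).round(1).tolist())
ctr=on_z(c2,np.array([(358,307)])/3+[135,50],51); print("mid lens z51",ctr.round(1), "z46",on_z(c2,np.array([(358,307)])/3+[135,50],46).round(1))
print("rails",on_z(c2,np.array([(6,25),(684,25),(55,590),(648,590)])/3+[135,50],100).round(1).tolist())
print("pull top",on_z(c2,np.array([(228,535),(478,535)])/3+[135,50],115).round(1).tolist(),on_z(c2,np.array([(215,533),(482,533)])/3+[135,50],115).round(1).tolist())
```

```text
tri [[596.  122.   89.9]
 [596.9  26.6  68.3]
 [553.2 122.7  65.7]]
82 [[596.7, 122.7, 82.0], [595.0, 29.4, 82.0], [552.9, 121.6, 82.0]]
68 [[598.8, 123.7, 68.0], [597.0, 26.5, 68.0], [553.2, 122.6, 68.0]]
62 [[599.7, 124.1, 62.0], [597.9, 25.3, 62.0], [553.3, 123.0, 62.0]]
mid lens z51 [[596.2  75.1  51. ]] z46 [[596.9  74.8  46. ]]
rails [[509.9, -19.2, 100.0], [510.8, 170.1, 100.0], [679.8, -20.7, 100.0], [679.5, 169.1, 100.0]]
pull top [[655.5, 39.2, 115.0], [655.5, 113.9, 115.0]] [[654.9, 35.3, 115.0], [654.9, 115.0, 115.0]]
```

Triangulation confirms it: the longest lens is at (596.5, 122.5) at about 82–90 mm, and the other nose is at 68 mm. The pull face at x = 655 is 145 mm past the case front, so the cover is fully open. Now I'll point.

Run:
```python
from h import *
env.move_linear([596.5,122.5,200],rate=120); env.move_linear([596.5,122.5,121.5],rate=60)
env.hold(3); s=env.state(); print(s["time"],np.round(s["position"],1),np.round(s["wrist_force"],1))
im=env.capture("wrist")[:,:,::-1]; cv2.imwrite("pics/w3.png",im)
cv2.imwrite("pics/s3.png",cv2.resize(env.capture("scene")[130:300,180:420,::-1],None,fx=3,fy=3))
```

```text
15.2583 [596.5 122.5 121.5] [-0.   1.  -0.2]
```

View pics/w3.png

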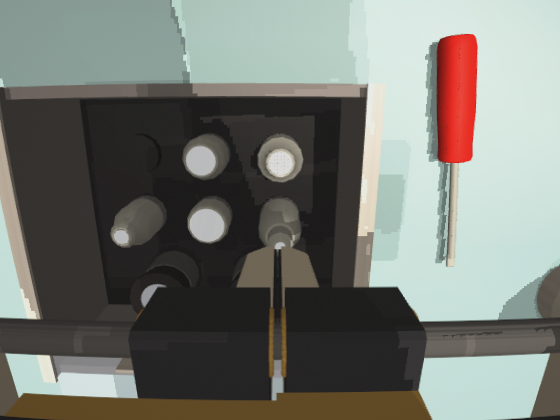

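View pics/s3.png

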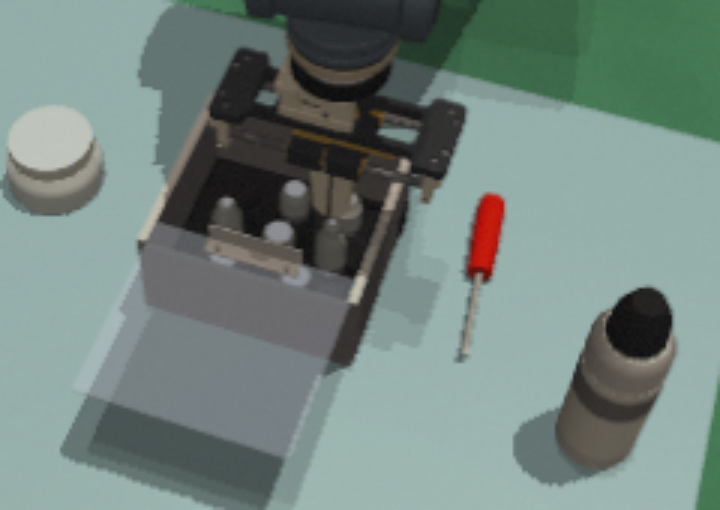

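The fingertips are directly over the long stepped objective (lens at (280,245) in the wrist view). The cover is fully open and nothing around the case has moved, so I'm handing in.

```bash
python3 -c "
from cell import env
print(env.sign_off())"
```

```text
the job is handed in; nothing more can be done
None
```

I pushed the cover fully open to its stop, and the closed fingertips are now held about 20 mm above the longest objective's front lens (robot side of the eyepieces, second row, left column); the job is handed in.

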